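# Load a test ring with the coarse and fine knobs of a press stand

### The arm

A 6-joint arm with a two-finger parallel gripper is mounted at the origin on a cart in front of the work surface, level with it; the furniture and walls round the work are solid. World frame = base frame: x ahead of the robot, y to its left, z up, the work surface at z = 0. Lengths are in m, angles in rad, forces in N, time in s.
With the tool pointing down it reaches from about 0.35 to 0.85 m from the base axis. Payload 8.1 kg.
Tool frame: the origin (TCP) lies on the centre line of the jaws, within the pads' length; the fingertips stand ahead of it and the grasp point (between the pads) is the TCP (tcp_to_tips is the z of the fingertips in the tool frame, in m); z points along the fingers, y is the direction in which the jaws open and shut (so a half turn about z gives the same grasp; the last joint's range is limited). The gripper opens to 85 mm and grips with 20 to 120 N. Pads are 22 mm wide; open, the fingers measure 114 mm over their backs; the gripper's body (76 mm by 85 mm) begins 54 mm behind the grasp point. The pads swing forward as they close: fully open they stand 13 mm farther back than shut.
Start: joints at [-1.379, 0.13, 1.488, -0, 1.523, -0.085], TCP at [0.164, -0.577, 0.25] pointing down, gripper open.
Joint ranges: [-2.96, 2.96], [-0.89, 2.26], [0.02, 2.5], [-1.34, 4.48], [0, 2.73], [-2.66, 2.66]. Speed limits (rad/s): [2.39, 2.39, 2.79, 3.14, 3.14, 3.14].

### API

Orientations are given as a unit quaternion [x, y, z, w].
In Python, from station import read_state, camera, close_job, tcp_to_tips gives the robot as it stands.
- The arm moves only by the tool servo_tool, never from a script. Its argument "commands" is a list of rows, each an object with "claw": the closure in counts, from 0 (fully open) to 255 (shut); "slide": the shift along the tool's x, y, z in mm, a list of three; "delta_rot": the turn, a rotation vector about the tool's x, y, z in degrees, a list of three. In form: [{"claw": claw, "slide": [tx, ty, tz], "delta_rot": [rx, ry, rz]}, ...]. A call has 1 to 8 rows; each row is the pose to reach, as a shift and turn from the pose commanded when the call began, along the tool's axes at that moment; what a row does not reach only later rows make up. A row lasts 1/8 s, in which the tool goes at most 62.5 mm and 10.7 degrees, less where a joint would pass 70% of its speed; a pose out of reach is approached as far as the arm can. A call with a gripper value outside its range is refused whole. The fingers move at their own pace and stop on an object; "newtons" is the grip in N (left out, the last holds). Time passes only in rows, so rows that repeat a pose let the fingers close. It gives the time, the measured TCP pose, the force and the opening at its end, in the units of the state.
- read_state(): the state, without advancing time (a new reading comes with each control period).
- camera(name): name is "scene" or "top" or "wrist"; returns a dict with "pixels" (400x640x3 uint8, red, green, blue), "fx", "fy", "cx", "cy" (pixels), "extrinsics" (4x4, takes a point from camera to world coordinates); the wrist camera has in their place "hand_eye" (4x4, takes a point from camera to tool coordinates, whose origin is the TCP and whose axes are the flange's). Camera axes: x right, y up, looking along -z (the intrinsics and any distortion apply to the point x, -y, -z); pixel columns grow to the right and rows downward; lengths in m; the calibration is good to about 2 mm. A picture is of the moment at which its call begins: read the wrist's pose just before it. There is no depth.
- close_job(): hands the job in, once; it reports no verdict.
The state is a dict: "time": time; "qpos": joint angles; "qvel": joint speeds; "effort": joint torques, N m; "ee_pos": TCP position; "eef_rot": TCP orientation; "ft_force": force on the tool from outside, world axes, zero at the start; "ft_torque": the same for the moment, N m; "finger_gap": opening from 0.0 (shut) to 1.0 (fully open).
Only numpy, scipy, OpenCV 4.12 (cv2) and the standard library are available. Lean on these libraries where they do the work, as an engineer would, in place of code of your own. Each camera call takes 0.05 s, during which the arm holds its last target.

### The job

Load the test ring in the small press stand: turn the wide outer knob clockwise until the foot just rests lightly on the ring, then turn only the slim inner knob clockwise until the sprung foot is pressed fully home against its holder, and stop there so that the ring is not crushed. Let go with the ring still sitting on its anvil, and leave the gauge block and the spare ring beside the stand where they are.

Things in the scene. Friction and masses are not known exactly. Their poses are not given: they have to be found in the camera images.
- press_stand: The fixed press stand: dark base plate 130 x 110 x 18 mm, origin at the centre of its underside, z up. A column stands 32 mm along +x of the origin and carries two coaxial knobs on its top; an arm slides on it and reaches along -x over the anvil, a steel disc 48 mm in diameter, 36 mm along -x, its top 30 mm above the bench. Nothing on the stand is higher than the knobs.
- knob_axis (a point): Point on the common vertical axis of both knobs, at the top face of the outer knob (175 mm above the bench), where the inner knob begins. Its x axis is the stand's. The room above and in front (towards the robot) is free; behind the press stand, further from the robot, tall stands (up to 0.4 m) stand along the bench, from x = 0.55 m on: come from the front.
- outer_knob (a joint): Coarse knob: black ribbed disc, 56 mm in diameter, 18 mm high (157 to 175 mm above the bench; the collar below it is only 39 mm wide). Value: clockwise turn seen from above, rad, 0 at the start, end of travel 2.6. 1 rad lowers the arm 9 mm. Turning it takes a steady 0.52 N m, plus 0.009 N m for each newton with which the foot presses on the ring; it stays where it is left.
- inner_knob (a joint): Fine knob: bright ribbed cylinder, 26 mm in diameter, standing 28 mm high on top of the outer knob (175 to 203 mm above the bench). Value: clockwise turn seen from above, rad, 0 at the start, end of travel 3.0. 1 rad lowers the arm 3 mm. Turning it takes a steady 0.19 N m, plus 0.003 N m for each newton on the foot; it stays where it is left. The knobs do not turn each other; the outer knob sinks with the arm when the inner one is turned.
- press_arm: The aluminium arm (with holder and foot) on the column, moved down by either knob; origin on the column axis, 92 mm above the bench at the start. The foot holder is clamped in it at a length set by the last user, which is not measured: at the start the foot hangs 3 to 11 mm above the ring.
- test_ring: Pale steel test ring, 36 mm in diameter and 16 mm high, loose, sitting on the anvil; origin at the centre of its underside.
- anvil_top (a point): Centre of the anvil's top face.
- gauge_block: Loose steel gauge block 35 x 30 x 9 mm lying beside the stand; origin at the centre of its underside. A bystander.
- spare_ring: Loose pale steel ring, 25 mm in diameter and 10 mm high, beside the stand; origin at the centre of its underside. A bystander.
- foot_holder_axis (a point): Top of the arm's bore on the axis of the foot holder, over the anvil. The foot below, 26 mm in diameter, is sprung and gives way 3 mm into the holder: the load on the ring rises by about 7.6 N per mm of arm travel until at 30 N the foot is fully home (no gap left under the holder's collar), then steeply, about 28 N per mm. A light touch is under 22 N; the ring is crushed above 55 N.
There are look-alikes about, which are no part of the job. There is more than one size of the test_ring; the job needs the smaller.

How it is judged:
On the way:
1. the outer knob alone has brought the foot to rest lightly on the ring (1 to 22 N, inner knob still within 0.1 rad of its start) (contact force between press_arm and test_ring between 1 and 22 N and value of joint inner_knob below 0.1 rad), for 0.3 s.
At the end, for the whole second after the job is handed in: The foot is fully home on the ring (28 to 55 N), brought there by the inner knob (turned at least 0.15 rad); the ring sits on the anvil within 8 mm of its centre (contact force between press_arm and test_ring between 28 and 55 N and value of joint inner_knob above 0.15 rad and horizontal distance between test_ring and anvil_top below 0.008 m and distance between test_ring and anvil_top below 0.009 m); the robot touches nothing.
It fails at once if the foot presses the ring with over 55 N (crushed) (contact force between press_arm and test_ring above 55 N).
It fails at once if the outer knob presses the foot on the ring harder than a light touch (over 24 N before the inner knob is turned 0.1 rad) (contact force between press_arm and test_ring above 24 N and value of joint inner_knob below 0.1 rad).
It fails at once if the gauge block or the spare ring is shifted more than 10 mm (distance of any of gauge_block, spare_ring from where it was at the start of the episode above 0.01 m).
It also fails if it takes over 72 s, if anything falls off the work surface, if the arm or the gripper's body presses on something with over 40 N, if the wrist force passes 120 N, or if a joint passes its speed limit or range.

## Working session

There is one attempt and no reset: what is moved stays moved. The work goes in short steps, Python scripts to look and compute and a tool call to move; the robot and the scene stay as the last step left them, time stands still between calls to the robot, and variables do not carry over. Pictures are saved under pics/ and viewed, and the job is handed in when it is done.

Besides the shell and the picture viewer there is one more tool, called after "Emit:" as name([rows], argument=value, ...), one row to a line, values as JSON. servo_tool: Moves the arm, as the interface text tells. Its arguments: {"type":"object","properties":{"commands":{"type":"array"},"newtons":{"type":"number"}},"required":["commands"]}

```bash
mkdir -p pics
cat > h.py <<'E'
from station import *
import numpy as np, cv2
def save(n,f):
    c=camera(n); cv2.imwrite('pics/'+f,cv2.cvtColor(c['pixels'],cv2.COLOR_RGB2BGR)); return c
def proj(c,p,E=None):
    E=np.array(c['extrinsics']) if E is None else E
    q=np.linalg.inv(E)@np.append(p,1); return c['cx']+c['fx']*q[0]/-q[2], c['cy']-c['fy']*q[1]/-q[2]
def ray(c,u,v,z,E=None):
    E=np.array(c['extrinsics']) if E is None else E
    d=E[:3,:3]@np.array([(u-c['cx'])/c['fx'],-(v-c['cy'])/c['fy'],-1]); o=E[:3,3]
    return o+d*(z-o[2])/d[2]
E
python3 - <<'E'
from h import *
s=read_state(); print(s, tcp_to_tips)
for n in ['scene','top']:
    c=save(n,n+'0.png'); print(n,{k:np.round(v,3) for k,v in c.items() if k!='pixels'})
E
```

```text
{'time': 0.0, 'qpos': array([-1.37935630e+00,  1.31146568e-01,  1.48930194e+00,  2.38751831e-06,
        1.52299580e+00, -8.54253335e-02]), 'qvel': array([-0.00061432, -0.00059938, -0.00012697,  0.00104411, -0.00146517,
        0.00043283]), 'effort': array([-3.35264040e-04, -5.69392848e+01, -5.00558782e+01, -3.03600773e-04,
        1.47340778e-02, -2.10132106e-05]), 'ee_pos': array([ 0.1639131 , -0.57663409,  0.24924068]), 'eef_rot': array([ 9.90433072e-01,  1.37990842e-01, -4.78619797e-05, -9.24589672e-04]), 'ft_force': array([0.51424646, 0.55751592, 0.55742307]), 'ft_torque': array([-0.02873953,  0.01335758,  0.04025018]), 'finger_gap': 0.9994607206433156} 0.019
scene {'fx': np.float64(382.286), 'fy': np.float64(382.286), 'cx': np.float64(322.686), 'cy': np.float64(200.102), 'extrinsics': array([[ 0.913,  0.261, -0.314,  0.258],
       [-0.408,  0.618, -0.672, -0.736],
       [ 0.018,  0.741,  0.671,  0.696],
       [ 0.   ,  0.   ,  0.   ,  1.   ]])}
top {'fx': np.float64(501.767), 'fy': np.float64(501.767), 'cx': np.float64(320.681), 'cy': np.float64(200.594), 'extrinsics': array([[-0.004,  0.996, -0.092,  0.433],
       [-1.   , -0.002,  0.015, -0.173],
       [ 0.015,  0.092,  0.996,  1.088],
       [ 0.   ,  0.   ,  0.   ,  1.   ]])}
```

View pics/scene0.png

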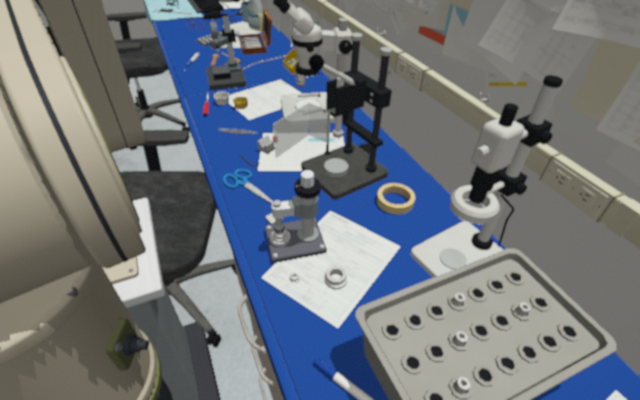

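View pics/top0.png

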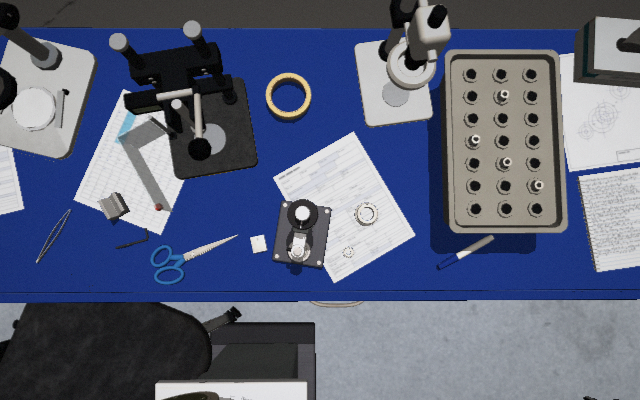

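Run:
```python
from h import *
a=cv2.imread('pics/top0.png')[185:285,230:390]; cv2.imwrite('pics/topz.png',cv2.resize(a,None,fx=5,fy=5,interpolation=2))
a=cv2.imread('pics/scene0.png')[160:270,240:350]; cv2.imwrite('pics/scz.png',cv2.resize(a,None,fx=5,fy=5,interpolation=2))
c=camera('top'); print(c['extrinsics'])
for uv,z in [((302,214),.203),((302,214),.175),((258,243),.009),((299,254),.1),((348,252),.01)]: print(uv,ray(c,*uv,z))
```

```text
[[-0.00383526  0.99574168 -0.09210758  0.43288737]
 [-0.99988617 -0.00247444  0.01488389 -0.17275525]
 [ 0.01459259  0.09215418  0.99563782  1.0875242 ]
 [ 0.          0.          0.          1.        ]]
(302, 214) [ 0.49103205 -0.15290815  0.203     ]
(302, 214) [ 0.49287265 -0.15227988  0.175     ]
(258, 243) [ 0.44193517 -0.05448946  0.009     ]
(299, 254) [ 0.41943073 -0.14469918  0.1       ]
(348, 252) [ 0.42203466 -0.24686274  0.01      ]
```

View pics/topz.png

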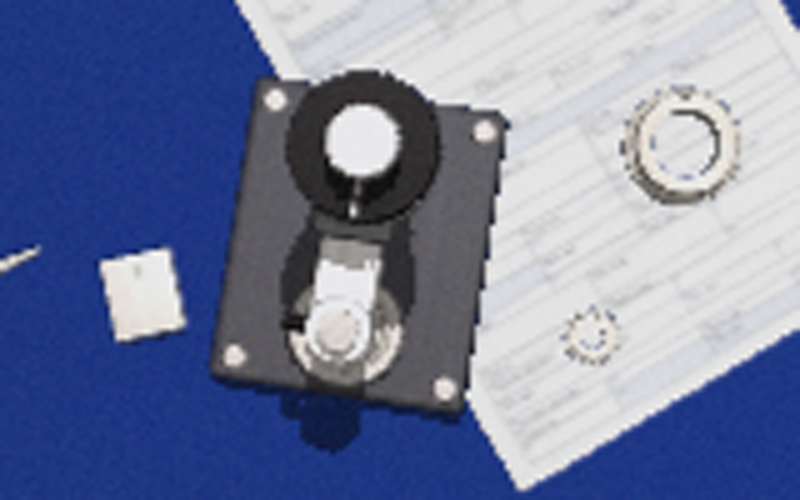

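View pics/scz.png

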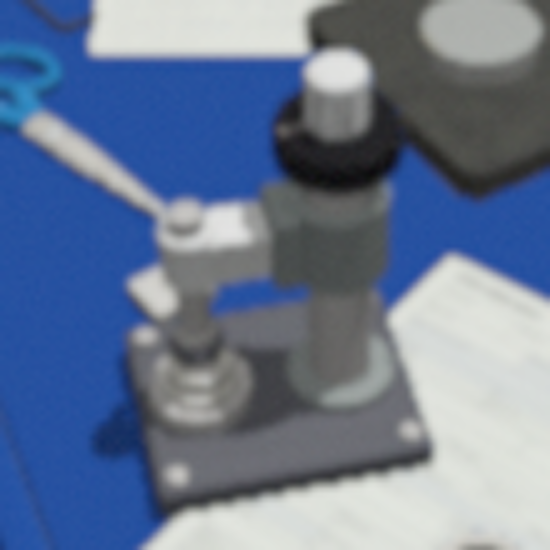

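```bash
cat >> h.py <<'E'
from scipy.spatial.transform import Rotation as R
def goto(p,yaw_y_deg):
    """slide mm / delta_rot deg from current to tool-down pose with tool y at yaw"""
    s=read_state(); Rc=R.from_quat(s['eef_rot']); a=np.radians(yaw_y_deg)
    y=np.array([np.cos(a),np.sin(a),0]); z=np.array([0,0,-1.]); x=np.cross(y,z)
    Rt=R.from_matrix(np.c_[x,y,z])
    print('slide',np.round(Rc.inv().apply(np.array(p)-s['ee_pos'])*1000,2),'rot',np.round((Rc.inv()*Rt).as_rotvec(degrees=True),2))
def brief():
    s=read_state(); M=R.from_quat(s['eef_rot']).as_matrix()
    print('t',round(s['time'],2),'p',np.round(s['ee_pos'],4),'yaw_y',round(np.degrees(np.arctan2(M[1,1],M[0,1])),2),'z',np.round(M[:,2],3),'F',np.round(s['ft_force'],2),'T',np.round(s['ft_torque'],3),'gap',round(s['finger_gap'],4),'q',np.round(s['qpos'],3))
E
python3 - <<'E'
from h import *
from scipy.optimize import least_squares
t=camera('top'); s=camera('scene'); print('shift check')
for z,uv in [(.203,(302.8,213)),(.175,(302.4,214.4))]: print(ray(t,*uv,z))
print(ray(s,307.4,174,.203), ray(s,307,188.5,.175))
for p in [(.491,-.153,.203)]: print(proj(s,p),proj(t,p))
goto((.44,-.15,.32),28); brief()
E
```

```text
shift check
[ 0.49279674 -0.15432071  0.203     ]
[ 0.49214085 -0.15300765  0.175     ]
[ 0.49269377 -0.15633737  0.203     ] [ 0.48653523 -0.16846334  0.175     ]
(np.float64(306.03646914890794), np.float64(173.27760613358026)) (np.float64(302.0520640228236), np.float64(214.01797460570398))
slide [ 382.22 -335.3   -69.89] rot [-3.0000e-02 -5.0000e-02 -1.0214e+02]
t 0.25 p [ 0.1639 -0.5769  0.2498] yaw_y -74.14 z [-0.     0.001 -1.   ] F [ 0.56 -0.07 -0.5 ] T [-0.005 -0.067 -0.01 ] gap 1.0001 q [-1.379  0.131  1.489  0.     1.523 -0.085]
```

Emit:
servo_tool([
  {"claw": 0,"slide": [50,-45,-70],"delta_rot": [0,0,-10]},
  {"claw": 0,"slide": [100,-90,-70],"delta_rot": [0,0,-20]},
  {"claw": 0,"slide": [145,-130,-70],"delta_rot": [0,0,-30]},
  {"claw": 0,"slide": [190,-170,-70],"delta_rot": [0,0,-40]},
  {"claw": 0,"slide": [235,-210,-70],"delta_rot": [0,0,-50]},
  {"claw": 0,"slide": [280,-250,-70],"delta_rot": [0,0,-60]},
  {"claw": 0,"slide": [325,-290,-70],"delta_rot": [0,0,-70]},
  {"claw": 0,"slide": [382,-335,-70],"delta_rot": [0,0,-80]},
])

```text
time: 1.25
ee_pos: [0.4234, -0.1731, 0.3206]
eef_rot: [0.668, 0.744, 0.0, 0.0]
ft_force: [0.9, -0.6, -0.2]
finger_gap: 1.0
```

Emit:
servo_tool([
  {"claw": 0,"slide": [0,0,0],"delta_rot": [0,0,-10]},
  {"claw": 0,"slide": [0,0,0],"delta_rot": [0,0,-20]},
  {"claw": 0,"slide": [0,0,0],"delta_rot": [0,0,-22]},
  {"claw": 0,"slide": [0,0,0],"delta_rot": [0,0,-22]},
])

```text
time: 1.75
ee_pos: [0.4226, -0.1751, 0.3203]
eef_rot: [0.518, 0.856, 0.0, 0.0]
ft_force: [0.0, -0.5, -0.1]
finger_gap: 1.001
```

Run:
```python
from h import *
brief(); s=read_state()
c=save('wrist','w1.png'); print({k:np.round(v,3) for k,v in c.items() if k!='pixels'})
np.savez('w1.npz',H=c['hand_eye'],p=s['ee_pos'],q=s['eef_rot'],k=[c[k] for k in('fx','fy','cx','cy')])
```

```text
t 1.75 p [ 0.4226 -0.1751  0.3203] yaw_y 27.67 z [ 0.  0. -1.] F [ 0.02 -0.49 -0.06] T [ 0.011 -0.012  0.006] gap 1.0007 q [-0.505 -0.281  1.753  0.     1.67  -0.988]
{'fx': np.float64(356.323), 'fy': np.float64(356.323), 'cx': np.float64(323.931), 'cy': np.float64(200.783), 'hand_eye': array([[-0.001,  0.958,  0.287,  0.074],
       [ 1.   ,  0.001, -0.   , -0.   ],
       [-0.001,  0.287, -0.958, -0.125],
       [ 0.   ,  0.   ,  0.   ,  1.   ]])}
```

View pics/w1.png

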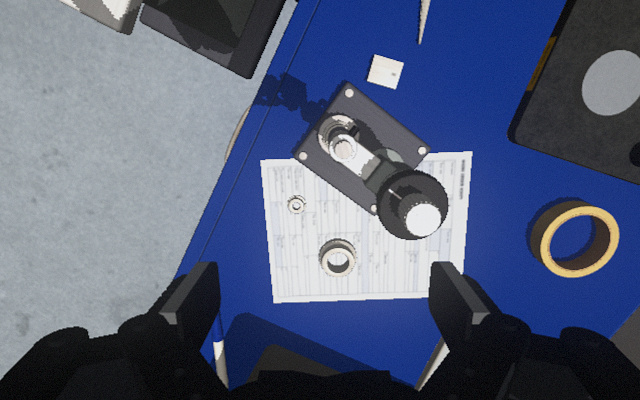

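```bash
cat >> h.py <<'E'
def wristE(c,s):
    T=np.eye(4); T[:3,:3]=R.from_quat(s['eef_rot']).as_matrix(); T[:3,3]=s['ee_pos']; return T@np.array(c['hand_eye'])
E
python3 - <<'E'
from h import *
im=cv2.imread('pics/w1.png')[150:260,320:480]; cv2.imwrite('pics/w1z.png',cv2.resize(im,None,fx=5,fy=5,interpolation=2))
s=read_state(); c=camera('wrist'); E=wristE(c,s)
print(ray(c,422,220,.203,E), ray(c,412.5,206,.175,E), ray(c,386,72,.009,E),ray(c,297,205,.01,E))
E
```

```text
[ 0.49133751 -0.15444768  0.203     ] [ 0.4902357  -0.15301144  0.175     ] [ 0.44035139 -0.05510351  0.009     ] [ 0.4207214  -0.24654784  0.01      ]
```

View pics/w1z.png

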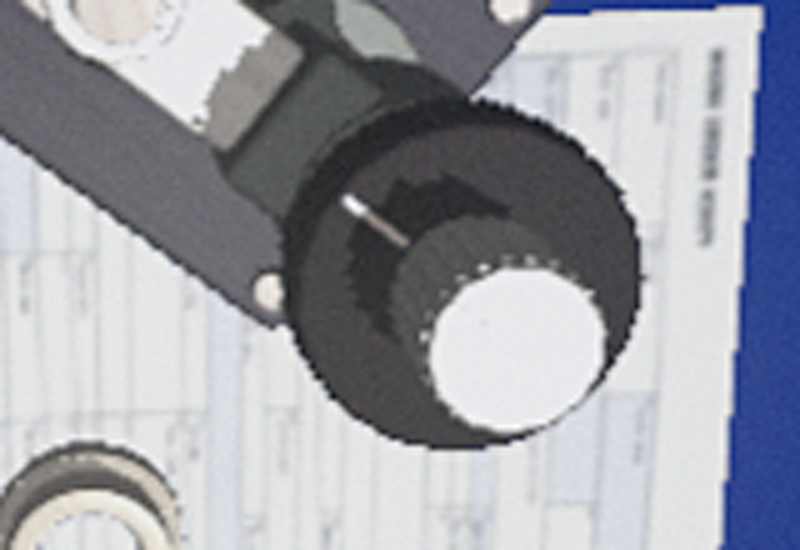

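Run:
```python
from h import *
goto((.4915,-.154,.23),28)
goto((.4915,-.154,.162),28)
```

```text
slide [-13.24  70.89  90.27] rot [ 0.   -0.   -0.32]
slide [-13.25  70.89 158.27] rot [ 0.   -0.   -0.32]
```

Emit:
servo_tool([
  {"claw": 0,"slide": [-7,36,0],"delta_rot": [0,0,0]},
  {"claw": 0,"slide": [-13,71,40],"delta_rot": [0,0,0]},
  {"claw": 0,"slide": [-13,71,80],"delta_rot": [0,0,0]},
  {"claw": 0,"slide": [-13,71,90],"delta_rot": [0,0,0]},
  {"claw": 0,"slide": [-13,71,90],"delta_rot": [0,0,0]},
])

```text
time: 2.48
ee_pos: [0.4912, -0.1535, 0.2305]
eef_rot: [0.517, 0.856, -0.0, -0.0]
ft_force: [-0.2, 0.1, 1.0]
finger_gap: 0.999
```

Run:
```python
from h import *
brief(); goto((.4915,-.154,.162),28)
save('wrist','w2.png');c=save('scene','s2.png');a=cv2.imread('pics/s2.png')[110:270,200:400]; cv2.imwrite('pics/s2z.png',cv2.resize(a,None,fx=3,fy=3,interpolation=2))
```

```text
t 2.48 p [ 0.4912 -0.1535  0.2305] yaw_y 27.78 z [-0.001  0.    -1.   ] F [-0.15  0.12  1.05] T [ 0.031 -0.03   0.034] gap 0.9994 q [-0.403 -0.091  1.749 -0.     1.485 -0.887]
slide [-0.61  0.1  68.49] rot [-0.03 -0.03 -0.22]
```

View pics/w2.png

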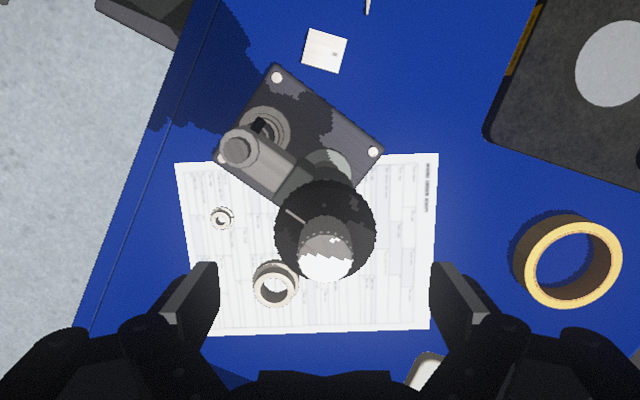

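View pics/s2z.png

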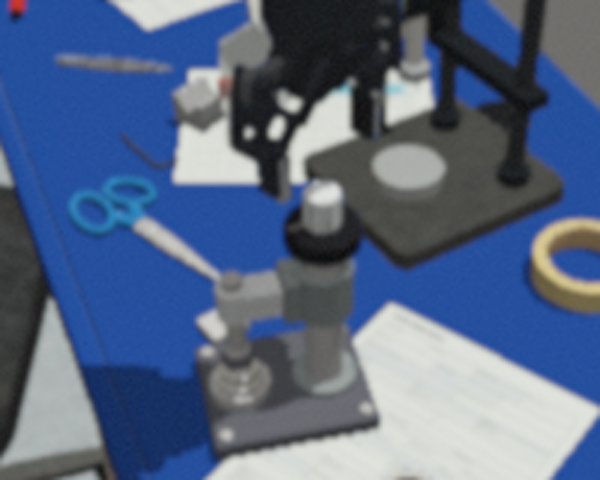

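Emit:
servo_tool([
  {"claw": 0,"slide": [-0.5,0,20],"delta_rot": [0,0,0]},
  {"claw": 0,"slide": [-0.5,0,45],"delta_rot": [0,0,0]},
  {"claw": 0,"slide": [-0.5,0,68],"delta_rot": [0,0,0]},
  {"claw": 0,"slide": [-0.5,0,68],"delta_rot": [0,0,0]},
])

```text
time: 3.08
ee_pos: [0.4914, -0.1538, 0.1623]
eef_rot: [0.516, 0.856, -0.0, -0.0]
ft_force: [-0.0, -0.3, 1.3]
finger_gap: 0.997
```

Run:
```python
from h import *
brief()
save('wrist','w3.png');c=save('scene','s3.png');a=cv2.imread('pics/s3.png')[110:270,200:400]; cv2.imwrite('pics/s3z.png',cv2.resize(a,None,fx=3,fy=3,interpolation=2))
```

```text
t 3.08 p [ 0.4914 -0.1538  0.1623] yaw_y 27.82 z [-0.001  0.    -1.   ] F [-0.01 -0.34  1.26] T [ 0.047 -0.025 -0.031] gap 0.9974 q [-0.403 -0.04   1.827 -0.     1.356 -0.889]
```

View pics/w3.png

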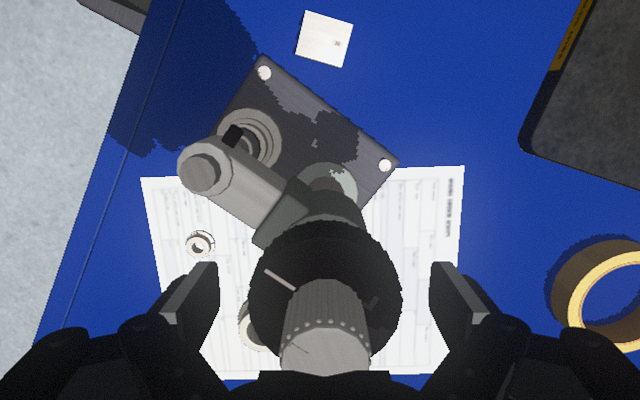

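View pics/s3z.png

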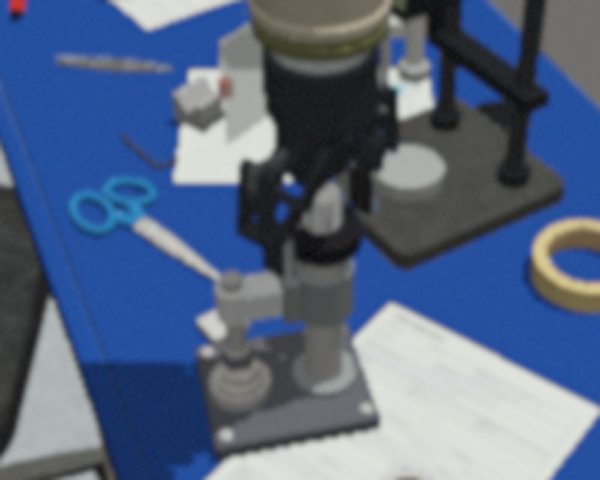

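Emit:
servo_tool([
  {"claw": 60,"slide": [0,0,0],"delta_rot": [0,0,0]},
  {"claw": 80,"slide": [0,0,0],"delta_rot": [0,0,0]},
  {"claw": 140,"slide": [0,0,0],"delta_rot": [0,0,0]},
  {"claw": 140,"slide": [0,0,0],"delta_rot": [0,0,0]},
  {"claw": 140,"slide": [0,0,0],"delta_rot": [0,0,0]},
], newtons=70)

```text
time: 3.8
ee_pos: [0.492, -0.1543, 0.1639]
eef_rot: [0.516, 0.857, -0.0, 0.001]
ft_force: [-5.7, -0.5, 8.8]
finger_gap: 0.635
```

Run:
```python
from h import *
brief()
save('wrist','w4.png');brief();camera('top');brief()
```

```text
t 3.8 p [ 0.492  -0.1543  0.1639] yaw_y 27.85 z [ 0.001 -0.001 -1.   ] F [-5.69 -0.5   8.77] T [-0.098  0.99   0.05 ] gap 0.6351 q [-4.030e-01 -4.100e-02  1.825e+00 -1.000e-03  1.357e+00 -8.890e-01]
t 3.85 p [ 0.4919 -0.1542  0.1639] yaw_y 27.85 z [ 0.001 -0.001 -1.   ] F [-5.62 -0.13  9.36] T [-0.072  0.937  0.033] gap 0.6346 q [-4.030e-01 -4.100e-02  1.825e+00 -1.000e-03  1.357e+00 -8.890e-01]
t 3.9 p [ 0.492  -0.1543  0.164 ] yaw_y 27.85 z [ 0.001 -0.001 -1.   ] F [-5.56  0.2   9.42] T [-0.09   1.007  0.029] gap 0.6333 q [-4.030e-01 -4.100e-02  1.825e+00 -1.000e-03  1.357e+00 -8.890e-01]
```

View pics/w4.png

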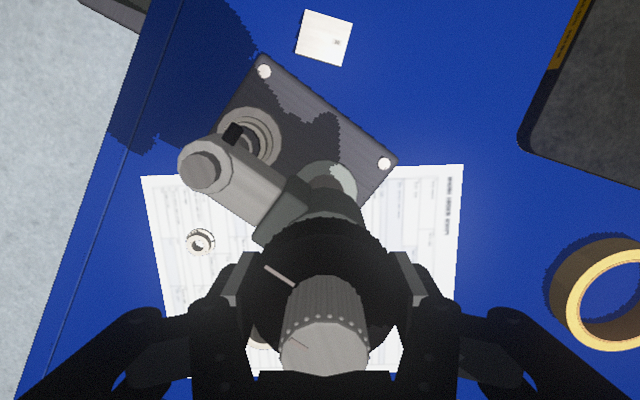

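Emit:
servo_tool([
  {"claw": 140,"slide": [0,0,0],"delta_rot": [0,0,2]},
  {"claw": 140,"slide": [0,0,0],"delta_rot": [0,0,4]},
  {"claw": 140,"slide": [0,0,0],"delta_rot": [0,0,6]},
  {"claw": 140,"slide": [0,0,0],"delta_rot": [0,0,8]},
  {"claw": 140,"slide": [0,0,0],"delta_rot": [0,0,8]},
])

```text
time: 4.53
ee_pos: [0.4919, -0.1543, 0.164]
eef_rot: [0.575, 0.818, -0.0, 0.001]
ft_force: [-5.8, -0.5, 9.6]
finger_gap: 0.634
```

Run:
```python
from h import *
brief()
save('wrist','w5.png');brief();camera('top');brief()
```

```text
t 4.53 p [ 0.4919 -0.1543  0.164 ] yaw_y 19.86 z [ 0.001 -0.001 -1.   ] F [-5.76 -0.48  9.56] T [-0.086  0.963  0.366] gap 0.6341 q [-4.030e-01 -4.100e-02  1.825e+00 -1.000e-03  1.357e+00 -7.490e-01]
t 4.58 p [ 0.4919 -0.1542  0.1639] yaw_y 19.88 z [ 0.    -0.001 -1.   ] F [-5.36 -0.07  9.46] T [-0.098  1.005  0.366] gap 0.6338 q [-4.030e-01 -4.100e-02  1.825e+00 -1.000e-03  1.357e+00 -7.490e-01]
t 4.62 p [ 0.4919 -0.1543  0.164 ] yaw_y 19.88 z [ 0.001 -0.001 -1.   ] F [-5.93 -1.01  9.71] T [-0.069  0.998  0.307] gap 0.6384 q [-4.030e-01 -4.100e-02  1.825e+00 -1.000e-03  1.357e+00 -7.490e-01]
```

View pics/w5.png

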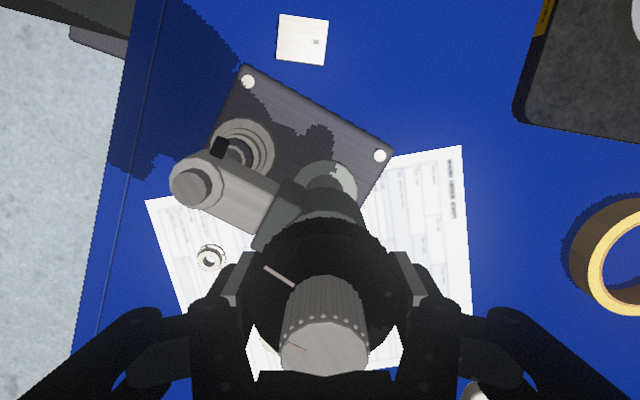

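Emit:
servo_tool([
  {"claw": 140,"slide": [0,0,0],"delta_rot": [0,0,2]},
  {"claw": 140,"slide": [0,0,0],"delta_rot": [0,0,4]},
  {"claw": 140,"slide": [0,0,0],"delta_rot": [0,0,6]},
])

```text
time: 5.0
ee_pos: [0.4919, -0.1542, 0.1639]
eef_rot: [0.617, 0.787, -0.0, 0.001]
ft_force: [-4.9, -0.7, 9.6]
finger_gap: 0.636
```

Run:
```python
from h import *
brief()
camera('top');brief()
```

```text
t 5.0 p [ 0.4919 -0.1542  0.1639] yaw_y 13.83 z [ 0.    -0.001 -1.   ] F [-4.9  -0.69  9.6 ] T [-0.074  1.031  0.469] gap 0.6358 q [-4.030e-01 -4.100e-02  1.825e+00 -1.000e-03  1.357e+00 -6.440e-01]
t 5.05 p [ 0.4919 -0.1542  0.1639] yaw_y 13.72 z [ 0.    -0.001 -1.   ] F [-5.71 -0.63  8.46] T [-0.054  1.067  0.472] gap 0.6366 q [-4.030e-01 -4.100e-02  1.825e+00 -1.000e-03  1.357e+00 -6.420e-01]
```

Emit:
servo_tool([
  {"claw": 140,"slide": [0,0,0],"delta_rot": [0,0,2]},
  {"claw": 140,"slide": [0,0,0],"delta_rot": [0,0,4]},
])

```text
time: 5.3
ee_pos: [0.4919, -0.1543, 0.1639]
eef_rot: [0.644, 0.765, -0.0, 0.001]
ft_force: [-5.7, -1.5, 9.1]
finger_gap: 0.633
```

Run:
```python
from h import *
brief()
camera('top');brief()
```

```text
t 5.3 p [ 0.4919 -0.1543  0.1639] yaw_y 9.83 z [ 0.    -0.001 -1.   ] F [-5.68 -1.51  9.15] T [-0.063  1.062  0.534] gap 0.6333 q [-4.030e-01 -4.100e-02  1.825e+00 -1.000e-03  1.357e+00 -5.740e-01]
t 5.35 p [ 0.4919 -0.1543  0.1639] yaw_y 9.72 z [ 0.    -0.001 -1.   ] F [-5.85 -0.63  9.33] T [-0.076  1.029  0.467] gap 0.6326 q [-4.030e-01 -4.100e-02  1.825e+00 -1.000e-03  1.357e+00 -5.720e-01]
```

```bash
cat > m.py <<'E'
from h import *
import sys
T=[];
for i in range(3):
    s=read_state(); T.append(s['ft_torque'][2]); 
    if i<2: c=camera('scene' if i else 'wrist')
    if i==0: w=c
print('mean Tz',np.mean(T).round(3),np.round(T,3)); brief()
a=cv2.cvtColor(c['pixels'],cv2.COLOR_RGB2BGR)[200:260,255:315]; a=cv2.resize(a,None,fx=8,fy=8,interpolation=2)
b=cv2.cvtColor(w['pixels'],cv2.COLOR_RGB2BGR)[90:250,160:320]; b=cv2.resize(b,(480,480),interpolation=2)
cv2.imwrite('pics/%s.png'%sys.argv[1],np.hstack([a,b])[:, :800])
E
python3 m.py m18
```

```text
mean Tz 0.417 [0.467 0.398 0.387]
t 5.45 p [ 0.4919 -0.1542  0.164 ] yaw_y 9.87 z [ 0.    -0.001 -1.   ] F [-6.53 -0.41  8.73] T [-0.098  0.972  0.387] gap 0.6359 q [-4.030e-01 -4.100e-02  1.825e+00 -1.000e-03  1.357e+00 -5.750e-01]
```

View pics/m18.png

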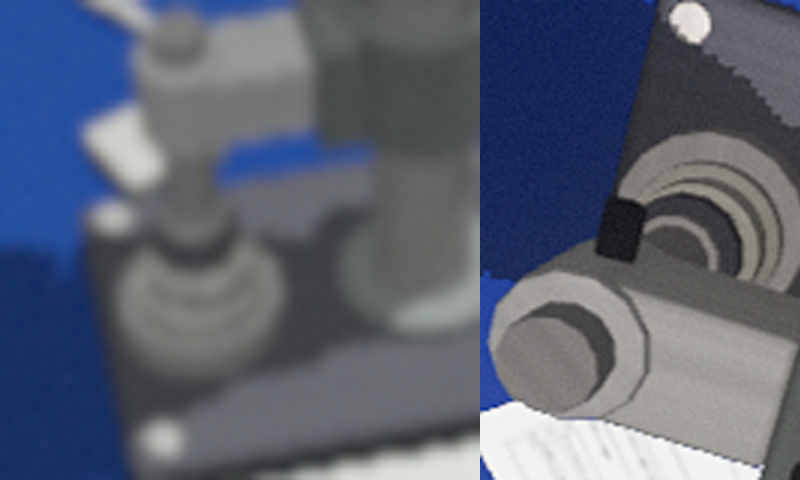

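Emit:
servo_tool([
  {"claw": 140,"slide": [0,0,0],"delta_rot": [0,0,2]},
  {"claw": 140,"slide": [0,0,0],"delta_rot": [0,0,4]},
])

```text
time: 5.7
ee_pos: [0.4919, -0.1542, 0.1639]
eef_rot: [0.67, 0.742, -0.0, 0.001]
ft_force: [-6.9, -0.6, 10.0]
finger_gap: 0.639
```

```bash
python3 m.py m22
```

```text
mean Tz 0.451 [0.524 0.465 0.365]
t 5.8 p [ 0.4918 -0.1542  0.1639] yaw_y 5.83 z [ 0.    -0.001 -1.   ] F [-5.57 -0.18  9.28] T [-0.04   1.153  0.365] gap 0.6329 q [-4.030e-01 -4.100e-02  1.825e+00 -1.000e-03  1.357e+00 -5.040e-01]
```

Emit:
servo_tool([
  {"claw": 140,"slide": [0,0,0],"delta_rot": [0,0,2]},
  {"claw": 140,"slide": [0,0,0],"delta_rot": [0,0,4]},
])

```text
time: 6.05
ee_pos: [0.4918, -0.1542, 0.1639]
eef_rot: [0.696, 0.718, -0.0, 0.001]
ft_force: [-5.2, -0.4, 9.8]
finger_gap: 0.632
```

```bash
python3 m.py m26
```

```text
mean Tz 0.451 [0.543 0.439 0.369]
t 6.15 p [ 0.4918 -0.1542  0.1639] yaw_y 1.83 z [ 0.    -0.001 -1.   ] F [-5.11 -0.64  9.28] T [-0.041  1.136  0.369] gap 0.6333 q [-4.030e-01 -4.100e-02  1.825e+00 -1.000e-03  1.357e+00 -4.340e-01]
```

View pics/m26.png

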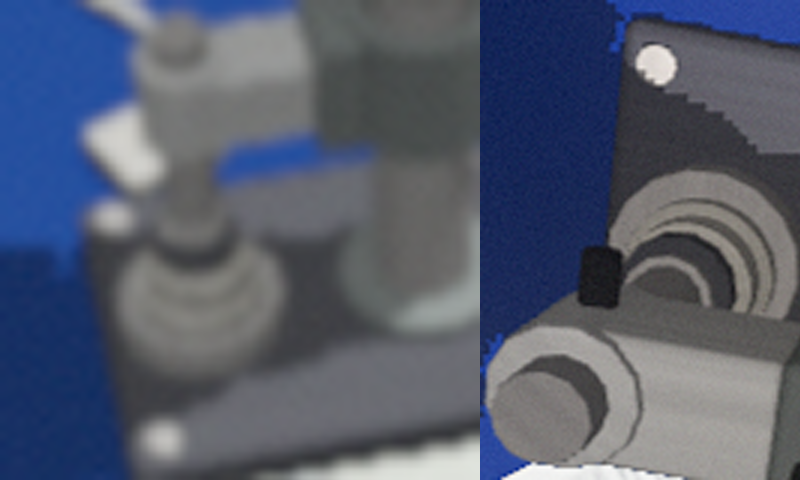

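Emit:
servo_tool([
  {"claw": 140,"slide": [0,0,0],"delta_rot": [0,0,2]},
  {"claw": 140,"slide": [0,0,0],"delta_rot": [0,0,4]},
])

```text
time: 6.4
ee_pos: [0.4918, -0.1543, 0.1639]
eef_rot: [0.72, 0.694, -0.0, 0.001]
ft_force: [-6.3, 0.4, 9.8]
finger_gap: 0.636
```

```bash
python3 m.py m30
```

```text
mean Tz 0.427 [0.48  0.422 0.378]
t 6.5 p [ 0.4918 -0.1542  0.1639] yaw_y -2.17 z [ 0.    -0.001 -1.   ] F [-6.57 -1.04  9.34] T [-0.096  1.089  0.378] gap 0.6366 q [-4.030e-01 -4.100e-02  1.825e+00 -1.000e-03  1.357e+00 -3.650e-01]
```

Emit:
servo_tool([
  {"claw": 140,"slide": [0,0,0],"delta_rot": [0,0,2]},
  {"claw": 140,"slide": [0,0,0],"delta_rot": [0,0,4]},
])

```text
time: 6.75
ee_pos: [0.4918, -0.1542, 0.1639]
eef_rot: [0.744, 0.668, -0.0, 0.001]
ft_force: [-7.5, -0.4, 10.2]
finger_gap: 0.634
```

```bash
python3 m.py m34
```

```text
mean Tz 0.47 [0.508 0.484 0.418]
t 6.85 p [ 0.4918 -0.1542  0.1639] yaw_y -6.17 z [ 0.    -0.001 -1.   ] F [-5.92 -0.11  9.14] T [-0.084  1.077  0.418] gap 0.6357 q [-4.030e-01 -4.100e-02  1.825e+00 -1.000e-03  1.357e+00 -2.950e-01]
```

Emit:
servo_tool([
  {"claw": 140,"slide": [0,0,0],"delta_rot": [0,0,2]},
  {"claw": 140,"slide": [0,0,0],"delta_rot": [0,0,4]},
])

```text
time: 7.1
ee_pos: [0.4918, -0.1542, 0.1639]
eef_rot: [0.767, 0.642, -0.0, 0.001]
ft_force: [-6.2, 0.3, 9.7]
finger_gap: 0.64
```

```bash
python3 m.py m38
```

```text
mean Tz 0.455 [0.507 0.498 0.36 ]
t 7.2 p [ 0.4918 -0.1542  0.1639] yaw_y -10.17 z [ 0.    -0.001 -1.   ] F [-5.64 -0.3   9.63] T [-0.016  1.132  0.36 ] gap 0.6338 q [-4.030e-01 -4.100e-02  1.825e+00 -1.000e-03  1.357e+00 -2.250e-01]
```

View pics/m38.png

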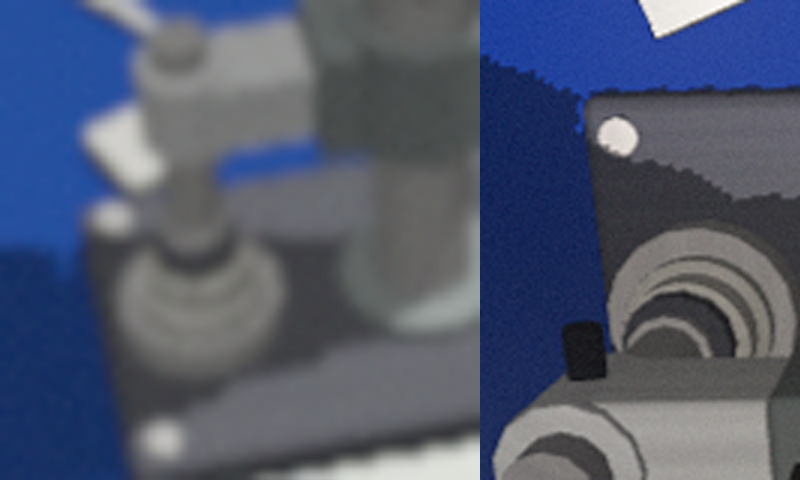

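Emit:
servo_tool([
  {"claw": 140,"slide": [0,0,0],"delta_rot": [0,0,2]},
  {"claw": 140,"slide": [0,0,0],"delta_rot": [0,0,4]},
])

```text
time: 7.45
ee_pos: [0.4918, -0.1542, 0.1639]
eef_rot: [0.789, 0.614, -0.0, 0.001]
ft_force: [-6.1, 0.2, 9.9]
finger_gap: 0.635
```

```bash
python3 m.py m42
```

```text
mean Tz 0.454 [0.521 0.434 0.406]
t 7.55 p [ 0.4918 -0.1542  0.1639] yaw_y -14.17 z [ 0.    -0.001 -1.   ] F [-6.38 -0.36 10.31] T [0.009 1.121 0.406] gap 0.6342 q [-4.030e-01 -4.100e-02  1.825e+00 -1.000e-03  1.357e+00 -1.550e-01]
```

Emit:
servo_tool([
  {"claw": 140,"slide": [0,0,0],"delta_rot": [0,0,2]},
  {"claw": 140,"slide": [0,0,0],"delta_rot": [0,0,4]},
])

```text
time: 7.8
ee_pos: [0.4918, -0.1542, 0.1639]
eef_rot: [0.81, 0.587, -0.0, 0.001]
ft_force: [-6.9, 0.1, 11.2]
finger_gap: 0.635
```

```bash
python3 m.py m46; python3 -c "
from h import *
save('wrist','w46.png')"
```

```text
mean Tz 0.436 [0.476 0.446 0.386]
t 7.9 p [ 0.4918 -0.1542  0.1639] yaw_y -18.17 z [ 0.    -0.001 -1.   ] F [-6.69 -0.2   9.56] T [0.023 1.125 0.386] gap 0.6357 q [-4.030e-01 -4.100e-02  1.825e+00 -1.000e-03  1.357e+00 -8.500e-02]
```

View pics/m46.png

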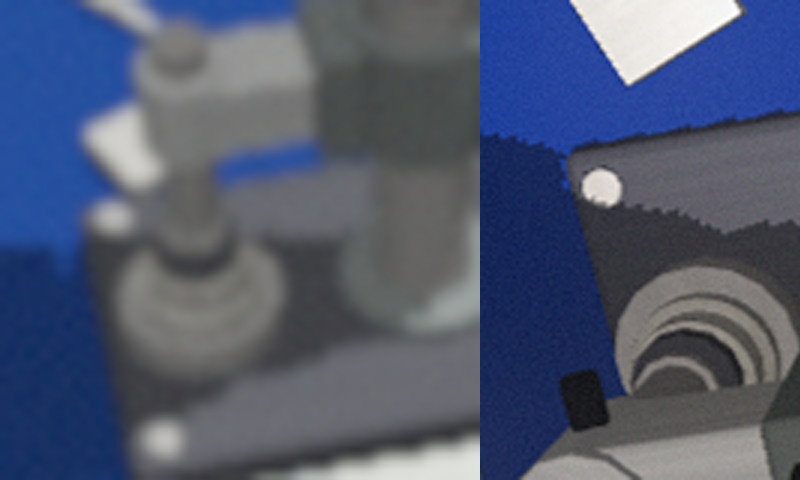

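View pics/w46.png

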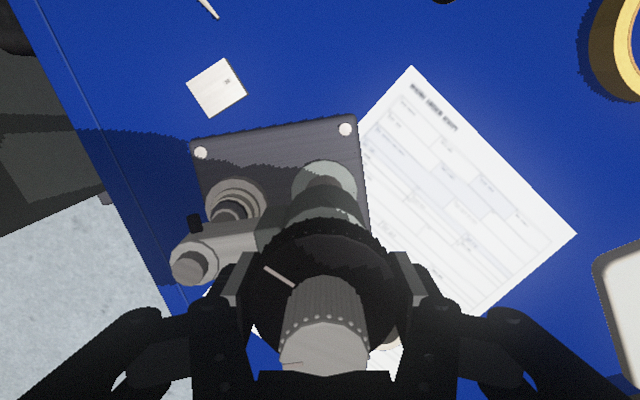

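Emit:
servo_tool([
  {"claw": 140,"slide": [0,0,0],"delta_rot": [0,0,2]},
  {"claw": 140,"slide": [0,0,0],"delta_rot": [0,0,4]},
])

```text
time: 8.2
ee_pos: [0.4918, -0.1542, 0.1639]
eef_rot: [0.83, 0.558, -0.0, 0.001]
ft_force: [-5.8, 0.5, 10.7]
finger_gap: 0.633
```

```bash
python3 m.py m50
```

```text
mean Tz 0.47 [0.565 0.481 0.366]
t 8.3 p [ 0.4918 -0.1542  0.164 ] yaw_y -22.17 z [ 0.    -0.001 -1.   ] F [-6.4  -0.88 10.83] T [0.042 1.171 0.366] gap 0.6394 q [-4.030e-01 -4.100e-02  1.825e+00 -1.000e-03  1.357e+00 -1.500e-02]
```

Emit:
servo_tool([
  {"claw": 140,"slide": [0,0,0],"delta_rot": [0,0,2]},
  {"claw": 140,"slide": [0,0,0],"delta_rot": [0,0,4]},
])

```text
time: 8.55
ee_pos: [0.4918, -0.1542, 0.164]
eef_rot: [0.849, 0.529, -0.0, 0.001]
ft_force: [-6.7, 0.1, 10.1]
finger_gap: 0.636
```

```bash
python3 m.py m54
```

```text
mean Tz 0.505 [0.598 0.512 0.406]
t 8.65 p [ 0.4918 -0.1542  0.164 ] yaw_y -26.17 z [ 0.    -0.001 -1.   ] F [-7.95 -0.12  9.91] T [0.019 1.189 0.406] gap 0.6312 q [-4.030e-01 -4.100e-02  1.825e+00 -1.000e-03  1.357e+00  5.400e-02]
```

View pics/m54.png

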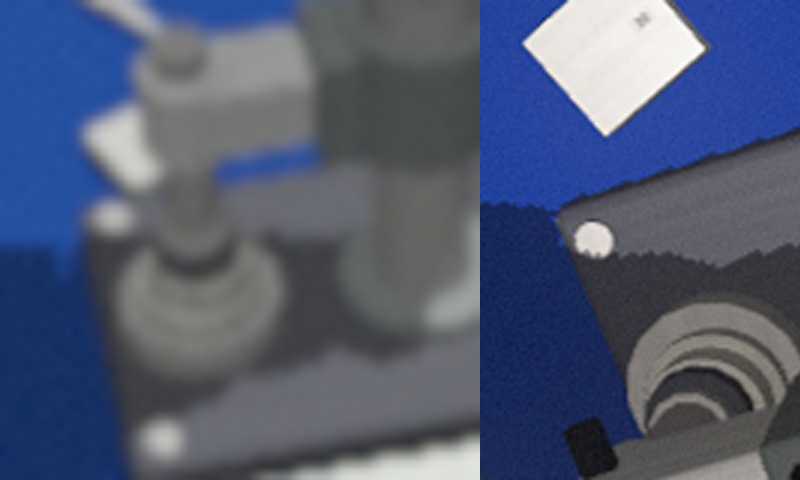

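Emit:
servo_tool([
  {"claw": 140,"slide": [0,0,0],"delta_rot": [0,0,1]},
  {"claw": 140,"slide": [0,0,0],"delta_rot": [0,0,3]},
])

```text
time: 8.9
ee_pos: [0.4918, -0.1542, 0.164]
eef_rot: [0.862, 0.506, -0.0, 0.001]
ft_force: [-6.7, -0.1, 10.6]
finger_gap: 0.638
```

```bash
python3 m.py m57
```

```text
mean Tz 0.553 [0.605 0.566 0.488]
t 9.0 p [ 0.4918 -0.1542  0.164 ] yaw_y -29.16 z [ 0.    -0.001 -1.   ] F [-6.49 -0.14 10.14] T [0.044 1.176 0.488] gap 0.6345 q [-4.030e-01 -4.100e-02  1.825e+00 -1.000e-03  1.357e+00  1.070e-01]
```

View pics/m57.png

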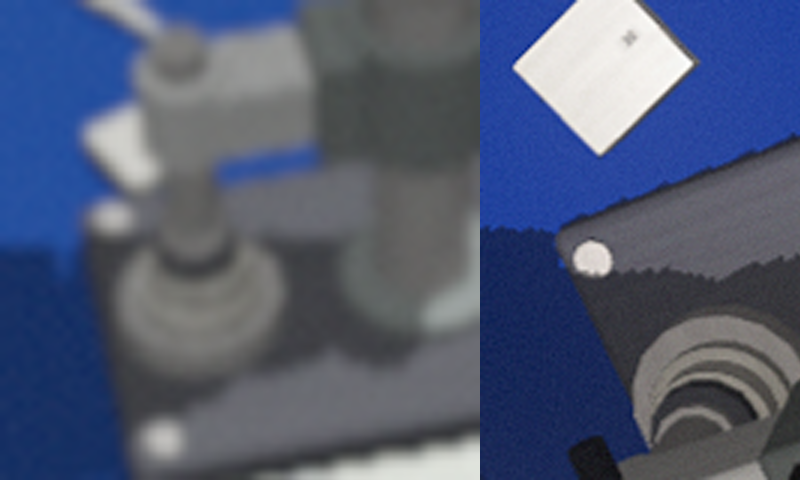

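Emit:
servo_tool([
  {"claw": 80,"slide": [0,0,0],"delta_rot": [0,0,3]},
  {"claw": 40,"slide": [0,0,0],"delta_rot": [0,0,3]},
  {"claw": 0,"slide": [0,0,0],"delta_rot": [0,0,3]},
  {"claw": 0,"slide": [0,0,0],"delta_rot": [0,0,3]},
  {"claw": 0,"slide": [0,0,0],"delta_rot": [0,0,3]},
])

```text
time: 9.62
ee_pos: [0.4918, -0.1537, 0.1623]
eef_rot: [0.875, 0.484, -0.0, -0.0]
ft_force: [-0.2, -0.7, -0.3]
finger_gap: 1.001
```

Run:
```python
from h import *
brief(); save('wrist','w6.png')
```

```text
t 9.62 p [ 0.4918 -0.1537  0.1623] yaw_y -32.12 z [-0.  0. -1.] F [-0.17 -0.69 -0.28] T [-0.016  0.001 -0.029] gap 1.0012 q [-0.402 -0.04   1.826  0.     1.355  0.158]
```

View pics/w6.png

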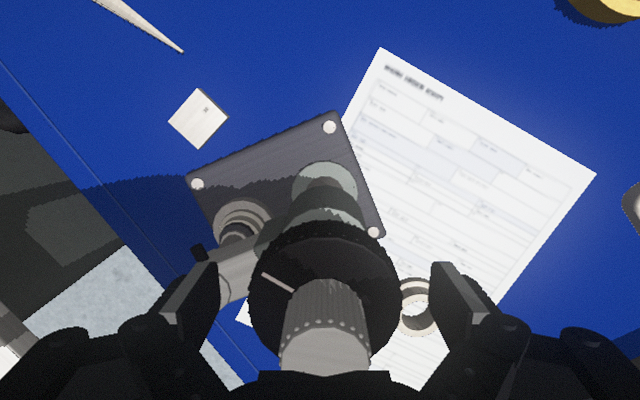

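Run:
```python
from h import *
o=[]
for f in ['w3','w4','w46','w6']:
    o.append(cv2.resize(cv2.imread(f'pics/{f}.png')[250:310,245:320],None,fx=5,fy=5,interpolation=2))
cv2.imwrite('pics/cmp.png',np.vstack([np.hstack(o[:2]),np.hstack(o[2:])]))
```

```text
(no output)
```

View pics/cmp.png

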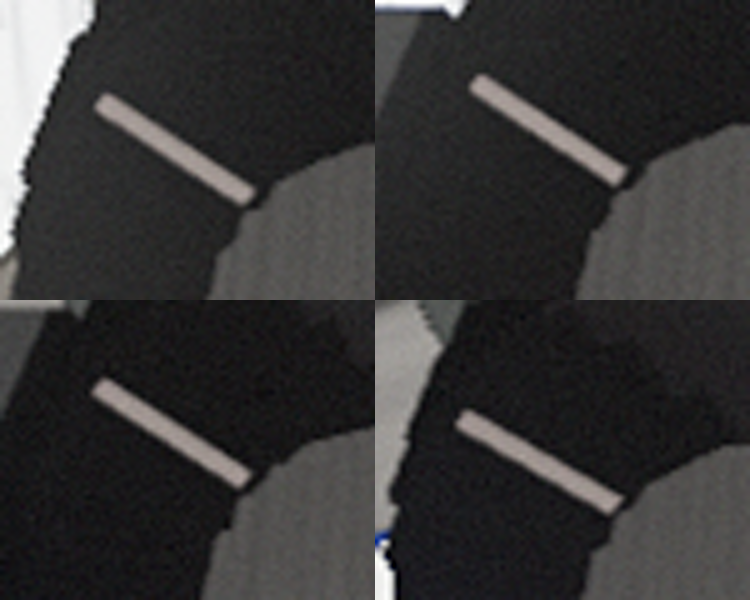

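Run:
```python
from h import *
c=camera('wrist')
def ang(p,yaw,a,b):
    t=np.radians(yaw); y=np.array([np.cos(t),np.sin(t),0]); z=np.array([0,0,-1.]); T=np.eye(4); T[:3,:3]=np.c_[np.cross(y,z),y,z]; T[:3,3]=p
    E=T@np.array(c['hand_eye'])
    P=[ray(c,245+u/5,250+v/5,.175,E) for u,v in(a,b)]; d=P[0]-P[1]; print(np.degrees(np.arctan2(d[1],d[0])),np.round(P,4).tolist())
ang((.4914,-.1538,.1623),27.82,(103,103),(250,195))
ang((.4918,-.1537,.1623),-32.12,(89,118),(242,205))
```

```text
172.14660633385418 [[0.4663, -0.1515, 0.175], [0.4787, -0.1532, 0.175]]
114.73572552578582 [[0.4797, -0.1313, 0.175], [0.485, -0.1428, 0.175]]
```

Emit:
servo_tool([
  {"claw": 0,"slide": [0,0,-20],"delta_rot": [0,0,0]},
  {"claw": 0,"slide": [0,0,-40],"delta_rot": [0,0,0]},
  {"claw": 0,"slide": [0,0,-46],"delta_rot": [0,0,-10]},
  {"claw": 0,"slide": [0,0,-46],"delta_rot": [0,0,-20]},
  {"claw": 0,"slide": [0,0,-46],"delta_rot": [0,0,-30]},
  {"claw": 0,"slide": [0,0,-46],"delta_rot": [0,0,-40]},
  {"claw": 0,"slide": [0,0,-46],"delta_rot": [0,0,-50]},
  {"claw": 0,"slide": [0,0,-46],"delta_rot": [0,0,-60]},
])

```text
time: 10.72
ee_pos: [0.4918, -0.1537, 0.2083]
eef_rot: [0.514, 0.858, -0.0, -0.0]
ft_force: [-0.1, 0.6, -0.0]
finger_gap: 0.998
```

Emit:
servo_tool([
  {"claw": 0,"slide": [0,0,0],"delta_rot": [0,0,-10]},
  {"claw": 0,"slide": [0,0,0],"delta_rot": [0,0,-20]},
  {"claw": 0,"slide": [0,0,0],"delta_rot": [0,0,-30]},
  {"claw": 0,"slide": [0,0,0],"delta_rot": [0,0,-32]},
  {"claw": 0,"slide": [0,0,0],"delta_rot": [0,0,-32]},
])

```text
time: 11.35
ee_pos: [0.4918, -0.1537, 0.2083]
eef_rot: [0.261, 0.965, 0.0, 0.0]
ft_force: [0.3, -0.2, -0.2]
finger_gap: 0.999
```

Run:
```python
from h import *
brief(); save('wrist','w7.png'); c=save('scene','s7.png')
goto((.491,-.1545,.202),60)
```

```text
t 11.35 p [ 0.4918 -0.1537  0.2083] yaw_y 59.69 z [ 0.  0. -1.] F [ 0.29 -0.17 -0.17] T [-0.001 -0.022 -0.01 ] gap 0.999 q [-0.402 -0.077  1.776  0.     1.442 -1.444]
slide [ 0.29 -1.09  6.31] rot [ 0.    0.   -0.29]
```

View pics/w7.png

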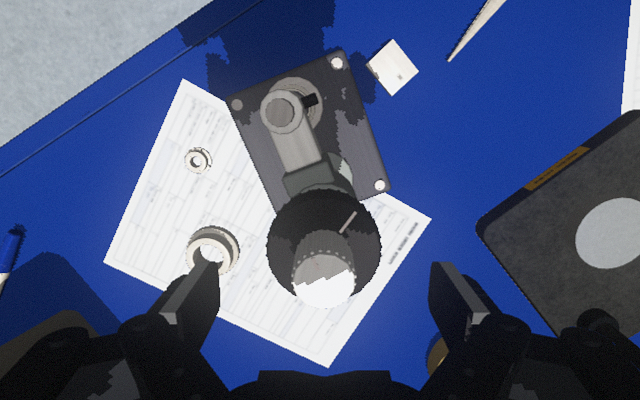

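Emit:
servo_tool([
  {"claw": 0,"slide": [0,-0.5,6],"delta_rot": [0,0,0]},
  {"claw": 80,"slide": [0,-0.5,6],"delta_rot": [0,0,0]},
  {"claw": 140,"slide": [0,-0.5,6],"delta_rot": [0,0,0]},
  {"claw": 160,"slide": [0,-0.5,6],"delta_rot": [0,0,0]},
  {"claw": 160,"slide": [0,-0.5,6],"delta_rot": [0,0,0]},
], newtons=70)

```text
time: 12.08
ee_pos: [0.4916, -0.1542, 0.2024]
eef_rot: [0.26, 0.966, -0.0, 0.0]
ft_force: [-0.6, -0.2, 0.3]
finger_gap: 0.372
```

Run:
```python
from h import *
brief(); save('wrist','w8.png')
```

```text
t 12.07 p [ 0.4916 -0.1542  0.2024] yaw_y 59.85 z [ 0. -0. -1.] F [-0.59 -0.21  0.32] T [ 0.025 -0.042 -0.029] gap 0.3723 q [-0.403 -0.073  1.783  0.     1.431 -1.448]
```

View pics/w8.png

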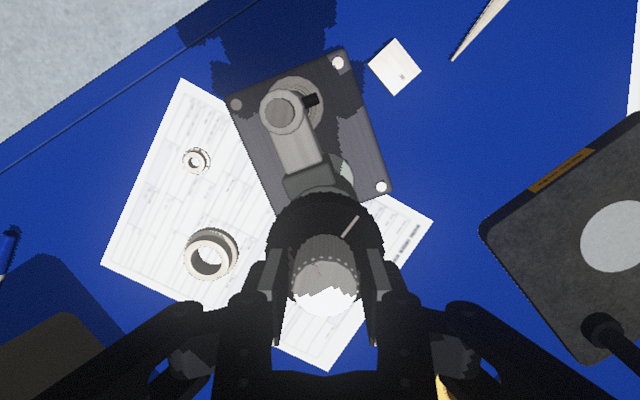

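Emit:
servo_tool([
  {"claw": 220,"slide": [0,0,0],"delta_rot": [0,0,0]},
  {"claw": 220,"slide": [0,0,0],"delta_rot": [0,0,0]},
  {"claw": 220,"slide": [0,0,0],"delta_rot": [0,0,0]},
])

```text
time: 12.5
ee_pos: [0.4917, -0.154, 0.2027]
eef_rot: [0.26, 0.966, 0.0, 0.0]
ft_force: [-1.1, 2.7, 5.3]
finger_gap: 0.274
```

Run:
```python
from h import *
brief(); save('wrist','w9.png')
```

```text
t 12.5 p [ 0.4917 -0.154   0.2027] yaw_y 59.86 z [ 0.001  0.    -1.   ] F [-1.12  2.74  5.34] T [ 0.458  0.204 -0.049] gap 0.2744 q [-0.403 -0.073  1.783  0.     1.431 -1.448]
```

View pics/w9.png

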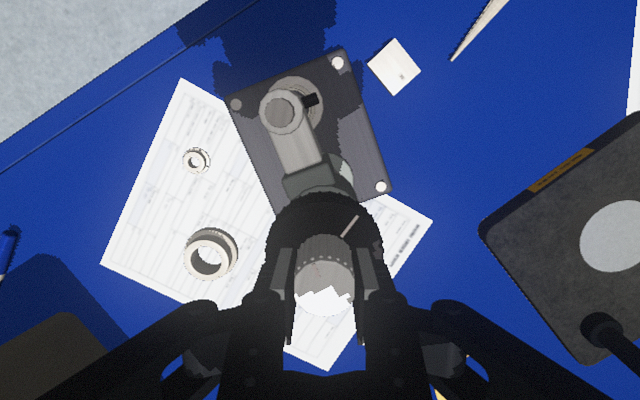

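Emit:
servo_tool([
  {"claw": 220,"slide": [0,0,0],"delta_rot": [0,0,2]},
  {"claw": 220,"slide": [0,0,0],"delta_rot": [0,0,4]},
  {"claw": 220,"slide": [0,0,0],"delta_rot": [0,0,6]},
  {"claw": 220,"slide": [0,0,0],"delta_rot": [0,0,8]},
])

```text
time: 13.05
ee_pos: [0.4917, -0.154, 0.2027]
eef_rot: [0.327, 0.945, 0.0, 0.0]
ft_force: [-0.8, 2.5, 5.8]
finger_gap: 0.276
```

```bash
python3 m.py i8
```

```text
mean Tz 0.124 [0.24  0.083 0.05 ]
t 13.15 p [ 0.4917 -0.154   0.2027] yaw_y 51.82 z [ 0.001  0.    -1.   ] F [-2.03  2.85  5.46] T [0.488 0.18  0.05 ] gap 0.276 q [-0.403 -0.073  1.783  0.     1.431 -1.308]
```

Emit:
servo_tool([
  {"claw": 220,"slide": [0,0,0],"delta_rot": [0,0,2]},
  {"claw": 220,"slide": [0,0,0],"delta_rot": [0,0,4]},
  {"claw": 220,"slide": [0,0,0],"delta_rot": [0,0,6]},
  {"claw": 220,"slide": [0,0,0],"delta_rot": [0,0,8]},
])

```text
time: 13.65
ee_pos: [0.4917, -0.154, 0.2027]
eef_rot: [0.392, 0.92, 0.0, 0.0]
ft_force: [-1.1, 2.0, 6.1]
finger_gap: 0.277
```

```bash
python3 m.py i16; python3 -c "
from h import *
save('wrist','w10.png')"
```

```text
mean Tz 0.121 [0.248 0.077 0.038]
t 13.75 p [ 0.4917 -0.154   0.2027] yaw_y 43.82 z [ 0.001  0.    -1.   ] F [-0.68  2.31  4.89] T [0.452 0.26  0.038] gap 0.2771 q [-0.403 -0.073  1.783  0.     1.431 -1.168]
```

View pics/i16.png

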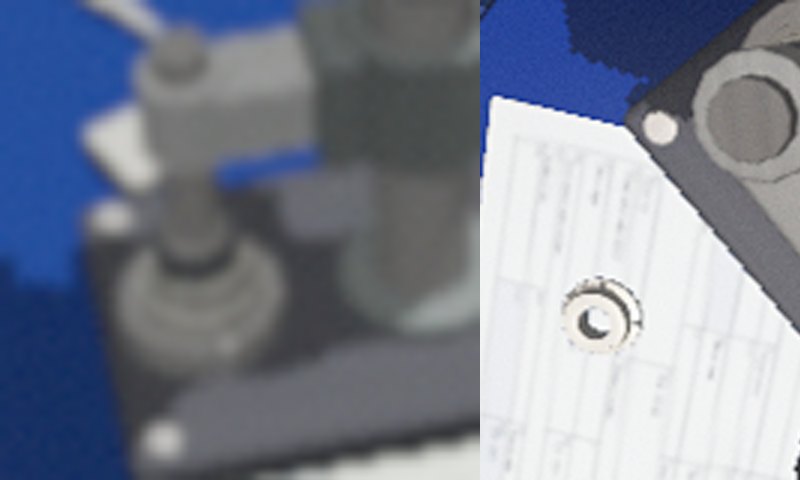

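View pics/w10.png

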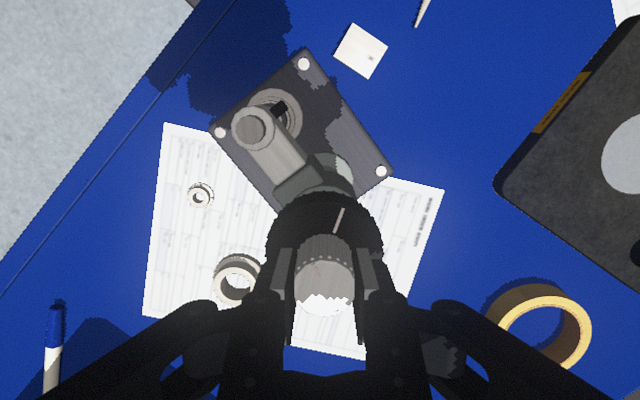

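Emit:
servo_tool([
  {"claw": 220,"slide": [0,0,0],"delta_rot": [0,0,2]},
  {"claw": 220,"slide": [0,0,0],"delta_rot": [0,0,4]},
  {"claw": 220,"slide": [0,0,0],"delta_rot": [0,0,6]},
  {"claw": 220,"slide": [0,0,0],"delta_rot": [0,0,8]},
])

```text
time: 14.3
ee_pos: [0.4918, -0.154, 0.2028]
eef_rot: [0.455, 0.89, 0.0, 0.0]
ft_force: [-2.1, 2.5, 5.6]
finger_gap: 0.272
```

```bash
python3 m.py i24
```

```text
mean Tz 0.134 [0.275 0.104 0.022]
t 14.4 p [ 0.4917 -0.154   0.2027] yaw_y 35.82 z [ 0.001  0.    -1.   ] F [-2.39  2.92  5.82] T [0.456 0.197 0.022] gap 0.2732 q [-0.403 -0.073  1.783  0.     1.431 -1.028]
```

Emit:
servo_tool([
  {"claw": 220,"slide": [0,0,0],"delta_rot": [0,0,2]},
  {"claw": 220,"slide": [0,0,0],"delta_rot": [0,0,4]},
  {"claw": 220,"slide": [0,0,0],"delta_rot": [0,0,6]},
  {"claw": 220,"slide": [0,0,0],"delta_rot": [0,0,8]},
])

```text
time: 14.9
ee_pos: [0.4917, -0.154, 0.2027]
eef_rot: [0.516, 0.856, 0.0, 0.0]
ft_force: [-1.3, 3.4, 5.5]
finger_gap: 0.275
```

```bash
python3 m.py i32
```

```text
mean Tz 0.133 [0.246 0.112 0.041]
t 15.0 p [ 0.4918 -0.154   0.2027] yaw_y 27.82 z [ 0.001  0.    -1.   ] F [-1.55  2.26  4.82] T [0.471 0.216 0.041] gap 0.2775 q [-0.403 -0.073  1.783  0.     1.431 -0.889]
```

Emit:
servo_tool([
  {"claw": 220,"slide": [0,0,0],"delta_rot": [0,0,2]},
  {"claw": 220,"slide": [0,0,0],"delta_rot": [0,0,4]},
  {"claw": 220,"slide": [0,0,0],"delta_rot": [0,0,6]},
  {"claw": 220,"slide": [0,0,0],"delta_rot": [0,0,8]},
])

```text
time: 15.5
ee_pos: [0.4918, -0.154, 0.2027]
eef_rot: [0.575, 0.818, 0.0, 0.0]
ft_force: [-1.4, 2.2, 5.3]
finger_gap: 0.28
```

```bash
python3 m.py i40; python3 -c "
from h import *
save('wrist','w11.png')"
```

```text
mean Tz 0.191 [0.331 0.145 0.098]
t 15.6 p [ 0.4918 -0.154   0.2027] yaw_y 19.82 z [ 0.001  0.    -1.   ] F [-1.    2.94  5.04] T [0.456 0.203 0.098] gap 0.2745 q [-0.403 -0.073  1.783  0.     1.431 -0.749]
```

View pics/i40.png

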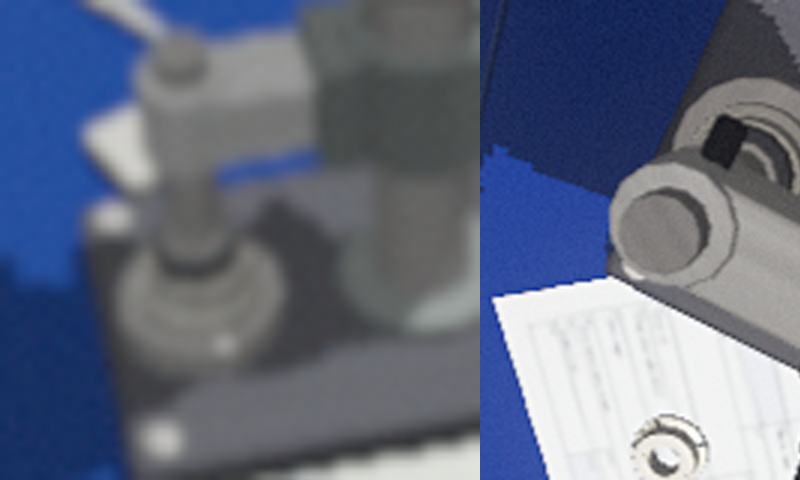

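View pics/w11.png

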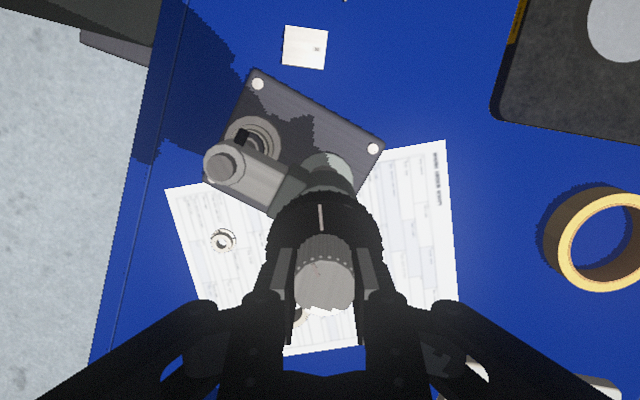

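Run:
```python
import cv2,numpy as np
o=[]
for f,x,y in [('w5',245,150),('w7',300,95),('w10',275,110),('w11',252,138)]:
    o.append(cv2.resize(cv2.imread(f'pics/{f}.png')[y-37:y+37,x-37:x+37],(390,290),interpolation=2))
cv2.imwrite('pics/cmp2.png',np.vstack([np.hstack(o[:2]),np.hstack(o[2:])]))
a=[cv2.resize(cv2.imread(f'pics/{f}.png')[:, :480],(260,260)) for f in ['m18','m57','i40']]
b=[x[100:200,60:180] for x in a]
cv2.imwrite('pics/cmp3.png',np.hstack([cv2.resize(cv2.imread(f'pics/{f}.png')[150:400,80:320],(260,270)) for f in ['m18','m57','i40']]))
```

```text
(no output)
```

View pics/cmp2.png

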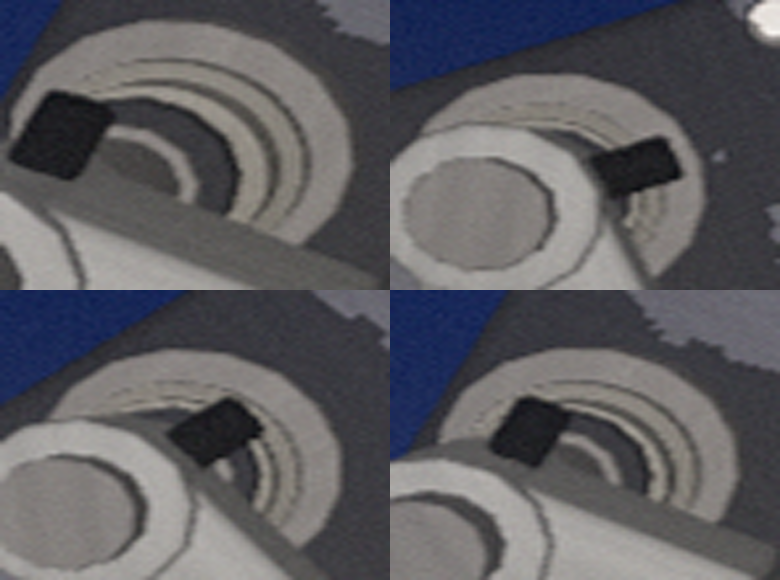

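View pics/cmp3.png

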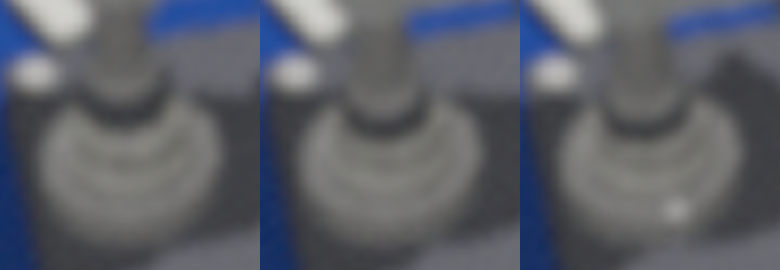

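Emit:
servo_tool([
  {"claw": 220,"slide": [0,0,0],"delta_rot": [0,0,2]},
])

```text
time: 15.78
ee_pos: [0.4918, -0.154, 0.2027]
eef_rot: [0.589, 0.808, 0.0, 0.0]
ft_force: [-1.1, 2.1, 4.3]
finger_gap: 0.274
```

```bash
python3 -c "
from h import *
brief()"
```

```text
t 15.78 p [ 0.4918 -0.154   0.2027] yaw_y 17.85 z [ 0.001  0.    -1.   ] F [-1.07  2.1   4.29] T [0.415 0.197 0.264] gap 0.274 q [-0.403 -0.073  1.783  0.     1.431 -0.715]
```

Emit:
servo_tool([
  {"claw": 220,"slide": [0,0,0],"delta_rot": [0,0,1]},
])

```text
time: 15.9
ee_pos: [0.4918, -0.154, 0.2027]
eef_rot: [0.596, 0.803, 0.0, 0.0]
ft_force: [-0.6, 2.8, 5.1]
finger_gap: 0.278
```

```bash
python3 -c "
from h import *
brief()"
```

```text
t 15.9 p [ 0.4918 -0.154   0.2027] yaw_y 16.84 z [ 0.001  0.    -1.   ] F [-0.58  2.81  5.1 ] T [0.399 0.186 0.251] gap 0.2782 q [-0.403 -0.073  1.783  0.     1.431 -0.697]
```

Emit:
servo_tool([
  {"claw": 220,"slide": [0,0,0],"delta_rot": [0,0,1]},
])

```text
time: 16.02
ee_pos: [0.4918, -0.154, 0.2027]
eef_rot: [0.603, 0.798, 0.0, 0.0]
ft_force: [-0.7, 1.8, 5.1]
finger_gap: 0.274
```

```bash
python3 -c "
from h import *
brief()"; python3 m.py i44
```

```text
t 16.02 p [ 0.4918 -0.154   0.2027] yaw_y 15.85 z [ 0.001  0.    -1.   ] F [-0.65  1.79  5.08] T [0.437 0.196 0.283] gap 0.2738 q [-0.403 -0.073  1.783  0.     1.431 -0.68 ]
mean Tz 0.211 [0.283 0.212 0.138]
t 16.12 p [ 0.4918 -0.154   0.2027] yaw_y 15.85 z [ 0.001  0.    -1.   ] F [-0.67  3.05  5.67] T [0.445 0.225 0.138] gap 0.2774 q [-0.403 -0.073  1.783  0.     1.431 -0.68 ]
```

Emit:
servo_tool([
  {"claw": 220,"slide": [0,0,0],"delta_rot": [0,0,2]},
])

```text
time: 16.25
ee_pos: [0.4918, -0.154, 0.2027]
eef_rot: [0.617, 0.787, 0.0, 0.0]
ft_force: [-0.9, 3.0, 5.3]
finger_gap: 0.278
```

```bash
python3 -c "
from h import *
brief()"
```

```text
t 16.25 p [ 0.4918 -0.154   0.2027] yaw_y 13.85 z [ 0.001  0.    -1.   ] F [-0.88  3.05  5.34] T [0.37  0.117 0.225] gap 0.2784 q [-0.403 -0.073  1.783  0.     1.431 -0.645]
```

Emit:
servo_tool([
  {"claw": 220,"slide": [0,0,0],"delta_rot": [0,0,1]},
])

```text
time: 16.38
ee_pos: [0.4918, -0.154, 0.2027]
eef_rot: [0.624, 0.782, 0.0, 0.0]
ft_force: [-1.1, 2.7, 5.6]
finger_gap: 0.275
```

```bash
python3 -c "
from h import *
brief()"
```

```text
t 16.38 p [ 0.4918 -0.154   0.2027] yaw_y 12.84 z [ 0.001  0.    -1.   ] F [-1.1   2.71  5.64] T [0.399 0.213 0.273] gap 0.2745 q [-0.403 -0.073  1.783  0.     1.431 -0.627]
```

Emit:
servo_tool([
  {"claw": 220,"slide": [0,0,0],"delta_rot": [0,0,1]},
])

```text
time: 16.5
ee_pos: [0.4918, -0.154, 0.2027]
eef_rot: [0.63, 0.776, 0.0, 0.0]
ft_force: [-1.5, 2.3, 5.0]
finger_gap: 0.276
```

```bash
python3 m.py i48
```

```text
mean Tz 0.183 [0.259 0.161 0.129]
t 16.6 p [ 0.4918 -0.154   0.2027] yaw_y 11.85 z [ 0.001  0.    -1.   ] F [-0.76  2.06  4.53] T [0.453 0.209 0.129] gap 0.2726 q [-0.403 -0.073  1.783  0.     1.431 -0.61 ]
```

Emit:
servo_tool([
  {"claw": 220,"slide": [0,0,0],"delta_rot": [0,0,2]},
])

```text
time: 16.73
ee_pos: [0.4918, -0.154, 0.2027]
eef_rot: [0.644, 0.765, 0.0, 0.0]
ft_force: [-1.6, 2.8, 4.7]
finger_gap: 0.276
```

```bash
python3 -c "
from h import *
brief()"
```

```text
t 16.73 p [ 0.4918 -0.154   0.2027] yaw_y 9.85 z [ 0.001  0.    -1.   ] F [-1.56  2.81  4.71] T [0.47  0.153 0.301] gap 0.2755 q [-0.403 -0.073  1.783  0.     1.431 -0.575]
```

Emit:
servo_tool([
  {"claw": 220,"slide": [0,0,0],"delta_rot": [0,0,1]},
])

```text
time: 16.85
ee_pos: [0.4918, -0.154, 0.2027]
eef_rot: [0.65, 0.76, 0.0, 0.0]
ft_force: [-1.2, 2.8, 5.5]
finger_gap: 0.272
```

```bash
python3 -c "
from h import *
brief()"
```

```text
t 16.85 p [ 0.4918 -0.154   0.2027] yaw_y 8.84 z [ 0.001  0.    -1.   ] F [-1.19  2.76  5.55] T [0.44  0.219 0.327] gap 0.2717 q [-0.403 -0.073  1.783  0.     1.431 -0.558]
```

Emit:
servo_tool([
  {"claw": 220,"slide": [0,0,0],"delta_rot": [0,0,1]},
])

```text
time: 16.98
ee_pos: [0.4918, -0.1539, 0.2027]
eef_rot: [0.657, 0.754, 0.0, 0.0]
ft_force: [-1.0, 2.7, 6.2]
finger_gap: 0.277
```

```bash
python3 m.py i52;  python3 -c "
from h import *
save('wrist','w12.png')"
```

```text
mean Tz 0.219 [0.307 0.226 0.125]
t 17.07 p [ 0.4918 -0.154   0.2027] yaw_y 7.85 z [ 0.001  0.    -1.   ] F [-1.11  3.    5.55] T [0.493 0.182 0.125] gap 0.2822 q [-0.403 -0.073  1.783  0.     1.431 -0.54 ]
```

View pics/w12.png

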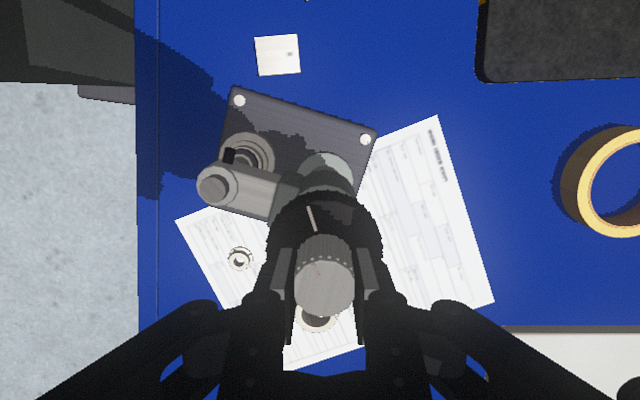

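Emit:
servo_tool([
  {"claw": 220,"slide": [0,0,0],"delta_rot": [0,0,1]},
])

```text
time: 17.25
ee_pos: [0.4918, -0.154, 0.2027]
eef_rot: [0.663, 0.748, 0.0, 0.0]
ft_force: [-0.7, 2.4, 4.9]
finger_gap: 0.272
```

```bash
python3 -c "
from h import *
brief();save('wrist','w13.png')"
```

```text
t 17.25 p [ 0.4918 -0.154   0.2027] yaw_y 6.87 z [ 0.001  0.    -1.   ] F [-0.75  2.35  4.93] T [0.453 0.18  0.301] gap 0.2718 q [-0.403 -0.073  1.783  0.     1.431 -0.523]
```

Emit:
servo_tool([
  {"claw": 160,"slide": [0,0,0],"delta_rot": [0,0,0]},
  {"claw": 80,"slide": [0,0,0],"delta_rot": [0,0,0]},
  {"claw": 0,"slide": [0,0,0],"delta_rot": [0,0,0]},
  {"claw": 0,"slide": [0,0,0],"delta_rot": [0,0,0]},
  {"claw": 0,"slide": [0,0,0],"delta_rot": [0,0,0]},
  {"claw": 0,"slide": [0,0,-30],"delta_rot": [0,0,0]},
  {"claw": 0,"slide": [0,0,-60],"delta_rot": [0,0,0]},
  {"claw": 0,"slide": [0,0,-60],"delta_rot": [0,0,0]},
])

```text
time: 18.3
ee_pos: [0.493, -0.1548, 0.2655]
eef_rot: [0.664, 0.748, 0.001, 0.003]
ft_force: [-0.2, 0.8, -0.6]
finger_gap: 0.998
```

```bash
python3 -c "
from h import *
brief();save('wrist','w14.png');c=save('scene','s14.png')"
```

```text
t 18.3 p [ 0.493  -0.1548  0.2655] yaw_y 6.86 z [ 0.005 -0.002 -1.   ] F [-0.22  0.83 -0.59] T [ 0.005  0.005 -0.004] gap 0.9979 q [-0.403 -0.108  1.7    0.     1.543 -0.523]
```

View pics/w14.png

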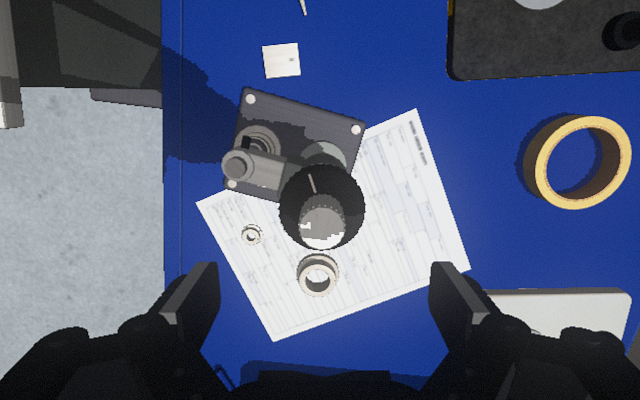

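Run:
```python
from h import *
s=read_state()
c=save('wrist','w15.png'); E=wristE(c,s)
im=cv2.imread('pics/w15.png'); a=cv2.resize(im[160:255,270:380],None,fx=6,fy=6,interpolation=2); cv2.imwrite('pics/w15z.png',a)
im=cv2.imread('pics/s14.png'); cv2.imwrite('pics/s14z.png',cv2.resize(im[160:300,230:360],None,fx=4,fy=4,interpolation=2))
```

```text
(no output)
```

View pics/w15z.png

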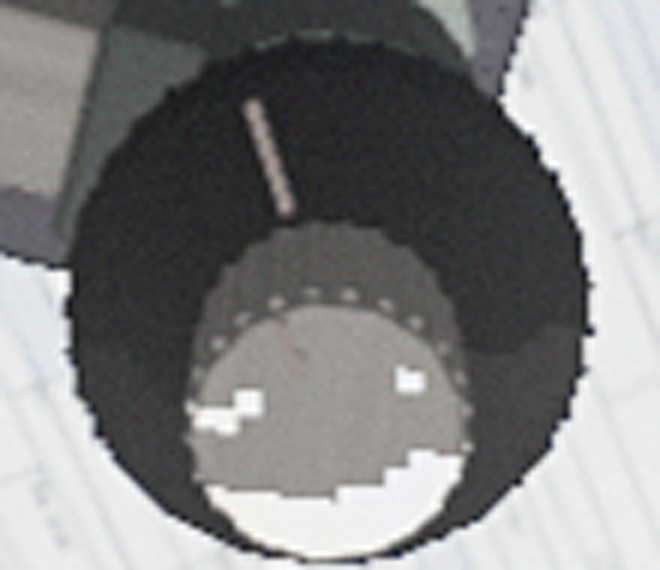

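View pics/s14z.png

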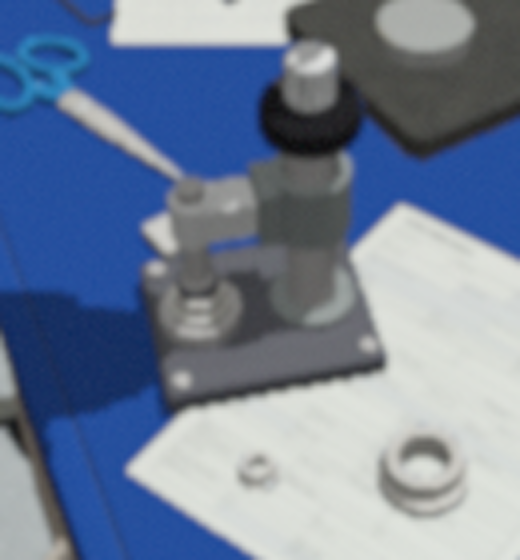

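Run:
```python
from h import *
s=read_state(); c=camera('wrist'); E=wristE(c,s)
def A(a,b,z):
    P=[ray(c,270+u/6,160+v/6,z,E) for u,v in(a,b)]; d=P[0]-P[1]; print(np.degrees(np.arctan2(d[1],d[0])).round(1))
A((252,102),(288,210),.172); A((280,322),(328,430),.2005); A((280,322),(305,360),.2005); brief()
```

```text
114.4
119.4
128.5
t 18.5 p [ 0.491  -0.1539  0.2611] yaw_y 6.86 z [-0.002  0.001 -1.   ] F [-0.6   0.35 -0.33] T [-0.029  0.078 -0.065] gap 1.0034 q [-0.403 -0.105  1.706 -0.     1.542 -0.523]
```

```bash
python3 -c "
from station import *
print(close_job())"
```

```text
the job is handed in; nothing more can be done
None
```

The ring is loaded and the job is handed in at about 18.5 s of the 72 s allowed. By my estimate the foot is pressed home at about 38–40 N. That figure is inferred, and no verdict was reported.

- **Outer knob:** I turned it 57.4° clockwise, read from its pointer mark. Wrist torque showed the foot touching at about 48°, and the light touch came to about 11 N.
- **Inner knob:** I then turned only this one, about 53°. The final load is two estimates that agree: counting the turn from first contact gave about 38.5 N, and the turning torque of 0.30–0.33 N m gave about 40 N.
- **Last checks:** The outer mark stayed put while the inner knob turned (114.7° before, 114.4° after). The last pictures show the ring on the anvil, and the gauge block and spare ring look unmoved. The open gripper was about 60 mm above the knobs and touching nothing.

**What was weak or went wrong:**
- **Gap not seen:** The cameras were too coarse to show the gap under the holder's collar, so "fully home" rests on torque and angle, not on a direct look.
- **Torque scatter:** Readings scattered by about 0.03 N m. One at 40° of the inner turn read 0.33 N m, too high for that point, and the next ones did not repeat it.
- **Release slip:** My release move from the outer knob wrongly included 3° of extra turn. The mark showed the knob moved only about 0.4° with it.

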